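# Scoop up whole nutmegs and show them to the video-call phone

## Robot

A 7-joint arm with a two-finger parallel gripper is mounted at the origin on the work surface. World frame = base frame: x ahead of the robot, y to its left, z up, the work surface at z = 0. Lengths are in m, angles in rad, forces in N, time in s.
With the tool pointing down it reaches from about 0.4 to 0.875 m from the base axis. Payload 19.3 kg.
Tool frame: the origin (TCP) lies between the finger pads; the fingertips stand 19 mm ahead of it and the grasp point (between the pads) is the TCP; z points along the fingers, y is the line along which they close (so a half turn about z gives the same grasp; the last joint's range is limited). The gripper opens to 85 mm and grips with 20 to 120 N. Pads are 22 mm wide; open, the fingers measure 114 mm over their backs; the gripper's body (76 mm by 85 mm) begins 54 mm behind the grasp point. The pads swing forward as they close: fully open they stand 13 mm farther back than shut.
Start: joints at [1.169, 0.521, -0.036, 1.599, 0.021, 1.021, -0.113], TCP at [0.204, -0.591, 0.25] pointing down, gripper open.
Joint ranges: [-2.91, 2.91], [-0.3, 2.13], [-1.5, 1.42], [0.17, 2.43], [-1.26, 4.41], [0.16, 1.93], [-2.52, 2.52]. Speed limits (rad/s): [1.89, 1.89, 2.39, 2.39, 3.01, 3.01, 3.01].

## Interface

Orientations are given as [roll, pitch, yaw] about the fixed x, y, z axes, in that order (R = Rz(yaw) Ry(pitch) Rx(roll)).
In Python, from rig import get_state, vision, r gives the robot as it stands.
- The arm moves only by the shell command python3 -m jog 'ROWS'. ROWS is text: rows parted by semicolons, each of 7 numbers parted by spaces: the shift along the tool's x, y, z in mm, then the turn, a rotation vector about the tool's x, y, z in degrees, then the closure in counts, from 0 (fully open) to 255 (shut). In form: dx dy dz rx ry rz jaw; .... A call has 1 to 10 rows; each row shifts and turns the commanded pose from where the row before left it, along the tool's axes as they then stand; what a row does not reach is not made up. A row lasts 1/12 s, in which the tool goes at most 41.7 mm and 7.16 degrees, less where a joint would pass 70% of its speed; a pose out of reach is approached as far as the arm can. A call is refused whole if a number of a shift passes 41.7 or a number of a turn 7.16, either way. A call with a gripper value outside its range is refused whole. The fingers move at their own pace and stop on an object; the grip force is fixed at half the most. Time passes only in rows, so rows that do not move let the fingers close. It gives the time, the measured TCP pose, the force, the opening and the grip force at its end, in the units of the state.
- get_state(): the state, without advancing time (a new reading comes with each control period).
- vision.grab_frame(name): name is "scene" or "top"; returns the picture (420x560x3 uint8, red, green, blue); there is no depth.
- vision.camera_model(name): a dict with "camera_matrix" (3x3 intrinsics, pixels), "R" (3x3) and "t" (3): a world point X has camera coordinates R X + t. Camera axes: x right, y down, z forward; pixel columns grow to the right and rows downward; lengths in m; the calibration is good to about 2 mm. A picture is of the moment at which its call begins. camera_model takes no time and is no camera call.
- r.sign_off(): hands the job in; it is judged then, once.
The state is a dict: "clock": time; "qpos": joint angles; "qd": joint speeds; "joint_torque": joint torques, N m; "position": TCP position; "tcp_rot": TCP orientation; "wrist_force": force on the tool from outside, world axes, zero at the start; "torque": the same for the moment, N m; "width": opening from 0.0 (shut) to 1.0 (fully open); "finger_force": force on a finger pad.
Only numpy, scipy, OpenCV 4.12 (cv2) and the standard library are available. Lean on these libraries where they do the work, as an engineer would, in place of code of your own. Each camera call takes 0.05 s, during which the arm holds its last target. There are 200 camera calls.

## Task

Take the green scoop by its handle, scoop at least three of the five nutmegs out of the steel tray with it, and show them to the phone for the video call: hold the scoop so that its pan is centred above the red coaster, 17 cm over the plank, mouth towards the phone and tipped up about 20 degrees, not leaning to either side. Finish while still holding it there, still; keep the gripper's fingers off the nutmegs, spill none outside the tray, and leave the dabba, canisters and mortar where they stand.

Things in the scene. Friction and masses are not known exactly. Their poses are not given: they have to be found in the camera images.
- scoop: Loose green plastic scoop, 90 g, lying flat. Origin: centre of the pan's underside; x out of the open mouth (away from the robot at yaw 0), z up. Pan 84 mm long (x -42 to 42), 64 wide, floor 1.6 thick, side walls 2 thick, 28 high, ending in a point at x = 28, back wall 4 thick and 44 high, front open with a plain thin lip. Its handle slopes back and up from the back wall to x = -149, its end 94 mm high.
- scoop_grip (a point): Point on the centre line of the scoop's straight handle (bar of 16 x 16 mm section, flat sides facing +-y, rising backwards at 25 degrees), where to pinch it across y from above or square to it (up to 25 degrees tilted): x -75, y 0, z 51.5 mm in the scoop's frame.
- scoop_lip (a point): Middle of the scoop's front lip: x 42, y 0, z 1 mm in the scoop's frame.
- tray: Open steel tray fixed on the plank, x -113 to 95, 78 mm wide, walls 25 high (+x end wall 45), all 3 thick. Origin on the plank; x along it, away from the robot at yaw 0. Flat floor from x -110 to 80, then a 45 degree ramp 12 mm up the +x end wall. Nutmegs start at x -6 to 84; behind them is room to lower the pan. Pushed along the floor to the ramp's foot, the pan (side gaps 4) takes them all up.
- nutmeg0: Nutmeg 0: loose, brown, egg-shaped, 26 mm long (its x) and 20 mm thick, 10 g; origin at its centre. It rolls and slides easily (friction about 0.3).
- nutmeg1: Nutmeg 1: loose, brown, egg-shaped, 26 mm long (its x) and 20 mm thick, 10 g; origin at its centre. It rolls and slides easily (friction about 0.3).
- nutmeg2: Nutmeg 2: loose, brown, egg-shaped, 26 mm long (its x) and 20 mm thick, 10 g; origin at its centre. It rolls and slides easily (friction about 0.3).
- nutmeg3: Nutmeg 3: loose, brown, egg-shaped, 26 mm long (its x) and 20 mm thick, 10 g; origin at its centre. It rolls and slides easily (friction about 0.3).
- nutmeg4: Nutmeg 4: loose, brown, egg-shaped, 26 mm long (its x) and 20 mm thick, 10 g; origin at its centre. It rolls and slides easily (friction about 0.3).
- phone: Dark phone held crosswise (150 x 74 mm), centre 245 mm up, on a fixed stand; it looks along this frame's -x, tipped 20 degrees down. Origin: centre of the underside of the foot (90 x 110 x 12 mm); z up. A red coaster, 90 mm across, 4 high, is fixed on the plank with its centre at x = -140 mm. Mouth towards the phone: scoop's x along this x, seen from above.
- show (a point): Point in the air, 170 mm above the plank over the middle of the red coaster: where the scoop's origin (centre of the pan's underside) is to be held.
- dabba: Bystander: round stainless masala dabba, lid shut, 150 mm across, 66 mm high plus a knob to 82 mm, origin centre of underside.
- canister_tall: Bystander: closed aluminium canister, 90 mm across, 142 mm high with knob, origin centre of underside.
- canister_short: Bystander: closed aluminium canister, 90 mm across, 112 mm high with knob, origin centre of underside.
- mortar: Bystander: white ceramic mortar, 92 mm across the mouth, 65 mm high, origin centre of underside.
Mind the look-alikes: they are no part of the job. Several things have the shape of the scoop; the one meant has the colours described above.

How it is judged:
By the outcome, as a careful person would: the job done as asked, in the order asked, and still so for the second after the job is handed in, while the arm keeps its last pose, push and grip.
It also fails if it takes over 45 s, if anything falls off the work surface, if the arm or the gripper's body presses on something with over 40 N, if the wrist force passes 120 N, or if a joint passes its speed limit or range.

## Working session

There is one attempt and no reset: what is moved stays moved. The work goes in short steps, Python scripts to look and compute and a shell command to move; the robot and the scene stay as the last step left them, time stands still between calls to the robot, and variables do not carry over. Pictures are saved under pics/ and viewed, at most 10 in all, crops included, and the job is handed in when it is done.

```bash
ls; mkdir -p pics
python3 - <<'E'
from rig import get_state, vision, r
import cv2
s=get_state();print({k:s[k] for k in('clock','position','tcp_rot','width')})
for n in("scene","top"):
    im=vision.grab_frame(n);cv2.imwrite(f"pics/{n}0.png",cv2.cvtColor(im,cv2.COLOR_RGB2BGR)); m=vision.camera_model(n);print(n,m)
E
```

```text
pics
{'clock': 0.0, 'position': array([ 0.20344358, -0.59061844,  0.24971946]), 'tcp_rot': array([-3.14044021e+00,  6.46118244e-05,  3.31757226e-01]), 'width': 1.0010621590363757}
scene {'camera_matrix': array([[419.03816338,   0.        , 275.13439151],
       [  0.        , 419.03816338, 208.76056806],
       [  0.        ,   0.        ,   1.        ]]), 'R': array([[-0.71646204,  0.69755325,  0.01007991],
       [ 0.49599548,  0.5194949 , -0.69578268],
       [-0.49058193, -0.49350229, -0.71818164]]), 't': array([ 0.38546819, -0.15729627,  1.56383038])}
top {'camera_matrix': array([[532.29547257,   0.        , 279.82907868],
       [  0.        , 532.29547257, 212.523933  ],
       [  0.        ,   0.        ,   1.        ]]), 'R': array([[ 5.02542260e-03, -9.99986323e-01,  1.44886529e-03],
       [-9.75079157e-01, -5.22160847e-03, -2.21795789e-01],
       [ 2.21800321e-01, -2.98140776e-04, -9.75092062e-01]]), 't': array([-0.02541517,  0.5545521 ,  1.79987021])}
```

View pics/scene0.png

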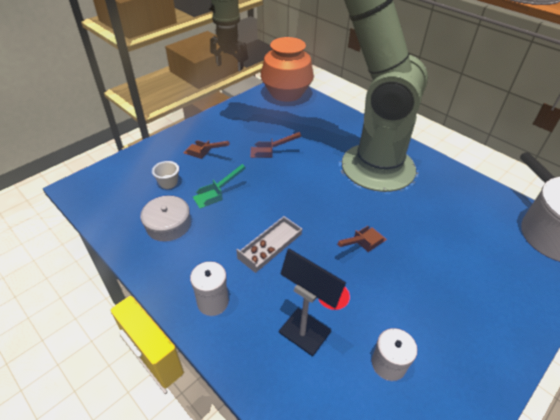

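View pics/top0.png

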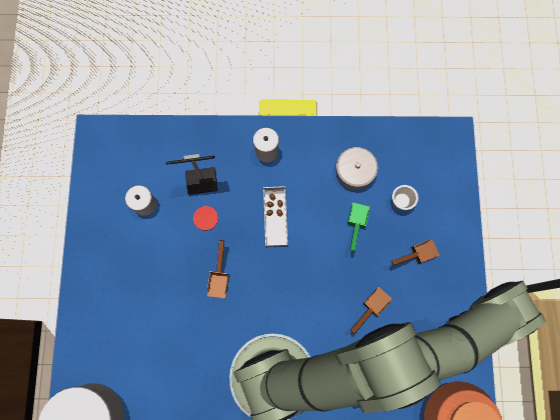

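Scoop-shaped candidates in the top picture are green (359,215), brown (426,251), brown (377,300) and brown (218,285). I choose the green one and check it in a close crop.

Run:
```python
import cv2,numpy as np
im=cv2.imread("pics/top0.png")
a=im[180:260,255:385]; cv2.imwrite("pics/c1.png",cv2.resize(a,None,fx=6,fy=6,interpolation=cv2.INTER_CUBIC))
a=im[145:235,160:240]; cv2.imwrite("pics/c2.png",cv2.resize(a,None,fx=6,fy=6,interpolation=cv2.INTER_CUBIC))
```

```text
(no output)
```

View pics/c1.png

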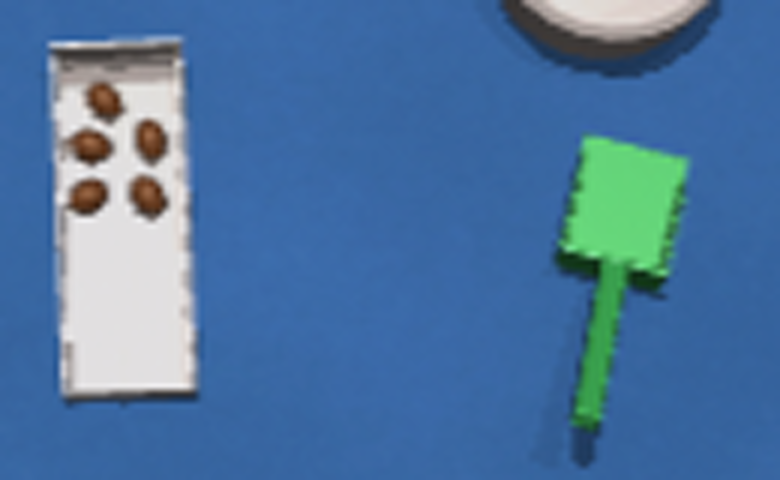

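View pics/c2.png

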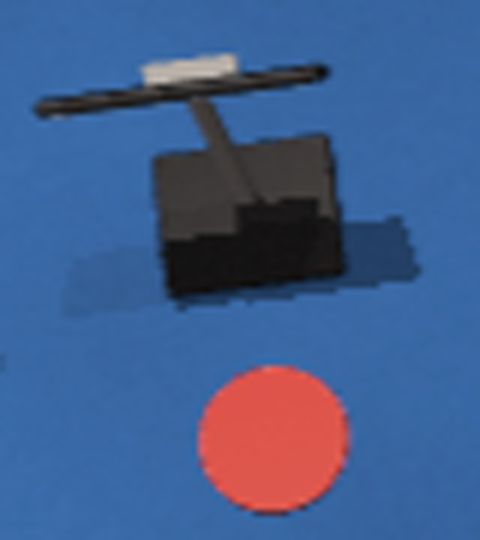

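```bash
cat > h.py <<'E'
import numpy as np
from scipy.optimize import least_squares
from scipy.spatial.transform import Rotation as Ro
from rig import vision
def proj(n,X):
    m=vision.camera_model(n);c=np.asarray(X)@m['R'].T+m['t'];p=c@m['camera_matrix'].T;return p[:,:2]/p[:,2:]
def c2p(p,off,f=6): return (np.asarray(p,float)+.5)/f-.5+np.array(off)
def T(p,X,z=0): # planar pose x,y,yaw
    return np.asarray(X)@Ro.from_euler('z',p[2]).as_matrix().T+[p[0],p[1],z]
def fit(n,X,px,p0):
    s=least_squares(lambda p:(proj(n,T(p,np.array(X)/1e3))-px).ravel(),p0,x_scale=[.1,.1,.3]);return s.x,s.fun.reshape(-1,2).round(1)
def back(n,px,z):
    m=vision.camera_model(n);d=m['R'].T@np.linalg.inv(m['camera_matrix'])@np.array([*px,1]);c=-m['R'].T@m['t'];return c+d*(z-c[2])/d[2]
E
python3 - <<'E'
from h import *
o=(255,180)
p,e=fit('top',[[95,39,45],[95,-39,45],[-113,39,25],[-113,-39,25]],c2p([[48,43],[182,38],[61,393],[196,388]],o),[.6,0,0]);print('tray',p,e.tolist())
p,e=fit('top',[[42,32,1],[42,-32,1],[-42,32,44],[-42,-32,44],[-149,0,77]],c2p([[585,137],[688,158],[560,247],[668,270],[586,430]],o),[.6,-.3,0]);print('scoop',p,e.tolist())
print('grip',T(p,[[-.075,0,.0515]]))
o=(160,145)
print('coaster',back('top',c2p([274,440],o),.004))
p,e=fit('top',[[45,55,12],[45,-55,12],[-45,-55,6],[-45,55,6]],c2p([[155,157],[330,135],[343,270],[172,295]],o),[.7,.2,0]);print('phone',p,e.tolist(),T(p,[[-.14,0,0]]))
g=proj('top',[T([*p],[[0,0,0]])[0]])
for c in([40,108],[327,72]): print(back('top',c2p(c,o),.25))
E
```

```text
tray [ 0.55970521 -0.00460491  0.04462754] [[0.3, -0.1], [-0.3, -0.0], [0.2, 0.1], [-0.2, 0.0]]
scoop [ 0.56241746 -0.30504997 -0.238673  ] [[-0.3, -0.8], [-0.2, -0.2], [0.4, 0.3], [0.2, 0.8], [-0.2, -0.2]]
grip [[ 0.48954352 -0.28731896  0.0515    ]]
coaster [0.5465793  0.24594656 0.004     ]
phone [0.6861354  0.2648799  0.14155595] [[-0.5, -0.5], [0.2, -0.7], [0.9, 0.7], [-0.7, 0.5]] [[0.54753573 0.24512818 0.        ]]
[0.67412959 0.34225597 0.25      ]
[0.69517035 0.18967983 0.25      ]
```

```bash
cat >> h.py <<'E'
from rig import get_state
def tool(scoop_xyz,yaw,pitch_up,t=20,grip=(-.075,0,.0515)):
    "tcp pose for a scoop pose; t = grasp tilt deg"
    S=Ro.from_euler('xyz',[0,-np.radians(pitch_up),yaw]); return S.apply(grip)+scoop_xyz, S*Ro.from_euler('xyz',[np.pi,np.radians(t),0])
def plan(p,R,n,show=True):
    s=get_state();p0=s['position'];R0=Ro.from_euler('xyz',s['tcp_rot'])
    D=R0.inv()*R;w=D.as_rotvec();d=R0.inv().apply(p-p0);q=Ro.from_rotvec(w/n)
    A=np.zeros((3,3));X=np.eye(3)
    for i in range(n):A+=X;X=X@q.as_matrix()
    v=np.linalg.solve(A,d)*1e3
    if show:print(s['clock'].round(2),'pos',p0.round(4),'| rows',n,'shift',v.round(1),'|',np.linalg.norm(v).round(1),'turn',np.degrees(w/n).round(2))
E
python3 - <<'E'
from h import *
p,R=tool([.5624,-.3050,0],-.2387,0)
plan(p-R.as_matrix()[:,2]*.1,R,20)
E
```

```text
Traceback (most recent call last):
  File "h.py", line 24, in plan
    if show:print(s['clock'].round(2),'pos',p0.round(4),'| rows',n,'shift',v.round(1),'|',np.linalg.norm(v).round(1),'turn',np.degrees(w/n).round(2))
                  ^^^^^^^^^^^^^^^^
AttributeError: 'float' object has no attribute 'round'
```

```bash
sed -i "s/s\['clock'\].round(2)/round(s['clock'],2)/" h.py
python3 - <<'E'
from h import *
p,R=tool([.5624,-.3050,0],-.2387,0)
plan(p-R.as_matrix()[:,2]*.1,R,20)
E
```

```text
0.1 pos [ 0.2035 -0.5907  0.2498] | rows 20 shift [ 17.8 -13.8   2.6] | 22.7 turn [ 0.28 -0.97  1.62]
```

```bash
python3 -m jog '17.8 -13.8 2.6 .28 -.97 1.62 0;17.8 -13.8 2.6 .28 -.97 1.62 0;17.8 -13.8 2.6 .28 -.97 1.62 0;17.8 -13.8 2.6 .28 -.97 1.62 0;17.8 -13.8 2.6 .28 -.97 1.62 0;17.8 -13.8 2.6 .28 -.97 1.62 0;17.8 -13.8 2.6 .28 -.97 1.62 0;17.8 -13.8 2.6 .28 -.97 1.62 0;17.8 -13.8 2.6 .28 -.97 1.62 0;17.8 -13.8 2.6 .28 -.97 1.62 0'
python3 - <<'E'
from h import *
p,R=tool([.5624,-.3050,0],-.2387,0)
plan(p-R.as_matrix()[:,2]*.1,R,10)
E
```

```text
clock: 0.93
position: [0.3472, -0.4191, 0.2124]
tcp_rot: [-3.117, 0.175, 0.049]
wrist_force: [0.3, 0.5, 1.1]
width: 1.001
finger_force: 0.0
0.93 pos [ 0.3472 -0.4191  0.2124] | rows 10 shift [ 17.8 -13.7   2.6] | 22.6 turn [ 0.29 -0.97  1.61]
```

```bash
python3 -m jog '17.8 -13.7 2.6 .29 -.97 1.61 0;17.8 -13.7 2.6 .29 -.97 1.61 0;17.8 -13.7 2.6 .29 -.97 1.61 0;17.8 -13.7 2.6 .29 -.97 1.61 0;17.8 -13.7 2.6 .29 -.97 1.61 0;17.8 -13.7 2.6 .29 -.97 1.61 0;17.8 -13.7 2.6 .29 -.97 1.61 0;17.8 -13.7 2.6 .29 -.97 1.61 0;17.8 -13.7 2.6 .29 -.97 1.61 0;17.8 -13.7 2.6 .29 -.97 1.61 0'
python3 - <<'E'
from h import *
p,R=tool([.5624,-.3050,0],-.2387,0)
plan(p,R,6)
E
```

```text
clock: 1.77
position: [0.5232, -0.2953, 0.1449]
tcp_rot: [-3.141, 0.349, -0.239]
wrist_force: [-0.0, -0.6, 0.6]
width: 0.998
finger_force: 0.0
1.77 pos [ 0.5232 -0.2953  0.1449] | rows 6 shift [-0.1  0.  16.6] | 16.6 turn [-0.  0. -0.]
```

```bash
python3 -m jog '0 0 14 0 0 0 0;0 0 14 0 0 0 0;0 0 14 0 0 0 0;0 0 14 0 0 0 0;0 0 14 0 0 0 0;0 0 14 0 0 0 0;0 0 10 0 0 0 0;0 0 6 0 0 0 0;0 0 0 0 0 0 80;0 0 0 0 0 0 120'
python3 - <<'E'
from h import *
import cv2
from rig import vision
p,R=tool([.5624,-.3050,0],-.2387,0)
plan(p,R,1)
a=cv2.cvtColor(vision.grab_frame('scene'),cv2.COLOR_RGB2BGR)[140:230,170:290];b=cv2.cvtColor(vision.grab_frame('top'),cv2.COLOR_RGB2BGR)[190:270,310:400]
cv2.imwrite('pics/g1.png',cv2.resize(np.hstack([cv2.resize(a,(120,90)),cv2.resize(b,(101,90))]),None,fx=3.6,fy=3.6,interpolation=cv2.INTER_CUBIC))
E
```

```text
clock: 2.6
position: [0.4895, -0.2881, 0.0517]
tcp_rot: [-3.141, 0.348, -0.238]
wrist_force: [1.1, 0.2, 0.1]
width: 0.752
finger_force: 0.0
2.6 pos [ 0.4895 -0.2881  0.0517] | rows 1 shift [-0.1 -0.8  0.2] | 0.8 turn [-0.02 -0.06  0.04]
```

View pics/g1.png

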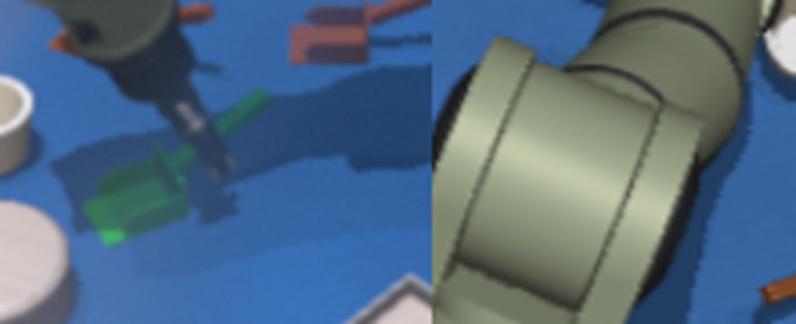

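The left half (scene view) shows one finger in front of the green handle near (195,140), with the pan at (135,200). The fingers straddle the handle behind the back wall. In the right half (top view) the arm hides the grasp. Next I close on the handle.

```bash
python3 -m jog '0 0 0 0 0 0 160;0 0 0 0 0 0 190;0 0 0 0 0 0 220;0 0 0 0 0 0 255;0 0 0 0 0 0 255;0 0 0 0 0 0 255;0 0 0 0 0 0 255;0 0 0 0 0 0 255'; python3 -m jog '0 0 0 0 0 0 255;0 0 0 0 0 0 255'
```

```text
clock: 3.37
position: [0.4895, -0.2881, 0.0518]
tcp_rot: [-3.141, 0.348, -0.238]
wrist_force: [-0.6, 0.4, 6.0]
width: 0.173
finger_force: 59.3
clock: 3.53
position: [0.4895, -0.2881, 0.0518]
tcp_rot: [-3.141, 0.348, -0.238]
wrist_force: [-0.7, 0.8, 6.4]
width: 0.178
finger_force: 59.3
```

```bash
python3 -m jog '-2 0 -6 0 0 0 255;-4.1 0 -11.3 0 0 0 255;-4.1 0 -11.3 0 0 0 255;-4.1 0 -11.3 0 0 0 255;-4.1 0 -11.3 0 0 0 255;-4.1 0 -11.3 0 0 0 255;-4.1 0 -11.3 0 0 0 255;-4.1 0 -11.3 0 0 0 255;-4.1 0 -11.3 0 0 0 255;-2 0 -6 0 0 0 255'
python3 - <<'E'
from h import *
o=T([.5597,-.0046,.0446],[[-.061,0,0]])[0];print(o)
p,R=tool(o+[0,0,.1],.0446,0)
plan(p,R,20)
E
```

```text
clock: 4.37
position: [0.49, -0.2884, 0.1622]
tcp_rot: [-3.141, 0.347, -0.238]
wrist_force: [-0.0, 0.8, -1.7]
width: 0.18
finger_force: 58.5
[ 0.49876066 -0.0073197   0.        ]
4.37 pos [ 0.49   -0.2884  0.1622] | rows 20 shift [ -4.3 -13.5   2.1] | 14.3 turn [-0.28 -0.01 -0.76]
```

```bash
python3 -m jog '-4.3 -13.5 2.1 -.28 -.01 -.76 255;-4.3 -13.5 2.1 -.28 -.01 -.76 255;-4.3 -13.5 2.1 -.28 -.01 -.76 255;-4.3 -13.5 2.1 -.28 -.01 -.76 255;-4.3 -13.5 2.1 -.28 -.01 -.76 255;-4.3 -13.5 2.1 -.28 -.01 -.76 255;-4.3 -13.5 2.1 -.28 -.01 -.76 255;-4.3 -13.5 2.1 -.28 -.01 -.76 255;-4.3 -13.5 2.1 -.28 -.01 -.76 255;-4.3 -13.5 2.1 -.28 -.01 -.76 255'
python3 -m jog '-4.3 -13.5 2.1 -.28 -.01 -.76 255;-4.3 -13.5 2.1 -.28 -.01 -.76 255;-4.3 -13.5 2.1 -.28 -.01 -.76 255;-4.3 -13.5 2.1 -.28 -.01 -.76 255;-4.3 -13.5 2.1 -.28 -.01 -.76 255;-4.3 -13.5 2.1 -.28 -.01 -.76 255;-4.3 -13.5 2.1 -.28 -.01 -.76 255;-4.3 -13.5 2.1 -.28 -.01 -.76 255;-4.3 -13.5 2.1 -.28 -.01 -.76 255;-4.3 -13.5 2.1 -.28 -.01 -.76 255'
python3 - <<'E'
from h import *
import cv2
o=T([.5597,-.0046,.0446],[[-.061,0,0]])[0]
p,R=tool(o+[0,0,.1],.0446,0)
plan(p,R,1)
a=cv2.cvtColor(vision.grab_frame('scene'),cv2.COLOR_RGB2BGR);cv2.imwrite('pics/s2.png',a)
t=cv2.cvtColor(vision.grab_frame('top'),cv2.COLOR_RGB2BGR);cv2.imwrite('pics/t2.png',t)
P=proj('scene',[o,o+[0,0,.1]]);print(P)
cv2.imwrite('pics/g2.png',np.hstack([cv2.resize(a[180:280,200:315],None,fx=5,fy=5,interpolation=cv2.INTER_CUBIC),cv2.resize(t[170:270,250:295],None,fx=5,fy=5,interpolation=cv2.INTER_CUBIC)]))
E
```

```text
clock: 5.2
position: [0.4659, -0.1457, 0.1553]
tcp_rot: [3.141, 0.35, -0.095]
wrist_force: [-0.1, 0.6, -1.2]
width: 0.174
finger_force: 58.5
clock: 6.03
position: [0.4226, -0.0094, 0.1503]
tcp_rot: [3.141, 0.351, 0.046]
wrist_force: [1.4, 0.7, -0.8]
width: 0.178
finger_force: 58.5
6.03 pos [ 0.4226 -0.0094  0.1503] | rows 1 shift [ 0.7  1.3 -1.5] | 2.1 turn [0.05 0.14 0.07]
[[282.42667352 236.0946168 ]
 [283.18298779 214.35669578]]
```

View pics/g2.png

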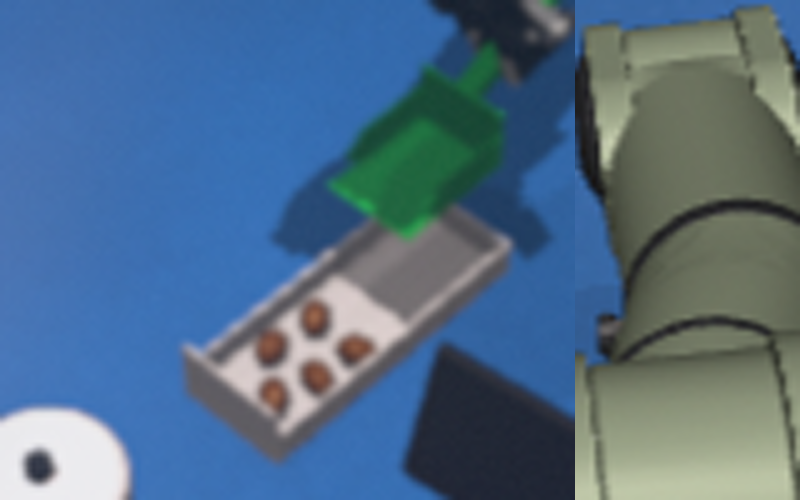

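```bash
cat > f.py <<'E'
from h import *
def fitscoop(X,px,t=20,n='scene',sig=(.003,.003,.003,.04,.06,.04)):
    s=get_state();Rt=Ro.from_euler('xyz',s['tcp_rot']);G=Ro.from_euler('xyz',[np.pi,np.radians(t),0])
    def pose(q): # nominal scoop pose + world-yawed deviations
        S0=Rt*G.inv();S=S0*Ro.from_euler('xyz',q[3:]);return s['position']-S0.apply([-.075,0,.0515])+S0.apply(q[:3]),S
    def f(q):
        o,S=pose(q);return np.r_[(proj(n,S.apply(np.array(X)/1e3)+o)-px).ravel()/.5,q/np.array(sig)]
    r_=least_squares(f,np.zeros(6),x_scale=[.01]*3+[.1]*3);o,S=pose(r_.x)
    print('dev mm/deg',(r_.x[:3]*1e3).round(1),np.degrees(r_.x[3:]).round(1),'origin',o.round(4),'rpy',np.degrees(S.as_euler('xyz')).round(1));print((r_.fun[:-6].reshape(-1,2)*.5).round(1).tolist());return o,S
E
python3 - <<'E'
from f import *
o=(200,180)
p,e=fit('scene',[[95,-39,45],[95,39,45],[-113,39,25]],c2p([[183,346],[281,435],[511,240]],o,5),[.56,0,0]);print('tray scene',p,e.tolist())
tr=lambda v:T([.5597,-.0046,.0446],np.array(v)/1e3)
print((proj('scene',tr([[95,-39,45],[95,39,45],[-113,39,25]]))-c2p([[183,346],[281,435],[511,240]],o,5)).round(1))
fitscoop([[42,-32,1],[42,32,1],[-42,-32,44],[-42,32,44]],c2p([[330,184],[405,237],[428,67],[503,125]],o,5))
E
```

```text
tray scene [ 0.56414985 -0.0039621   0.07349824] [[0.2, 1.4], [-0.0, -2.0], [-0.2, 0.8]]
[[ 0.8 -0.3]
 [ 0.  -3.3]
 [ 1.2  0.7]]
dev mm/deg [ 3.5 -3.5 -2.4] [ 0.5 -3.1 -1.9] origin [ 0.5008 -0.0077  0.0962] rpy [ 0.5 -2.9  0.9]
[[-0.6, 0.1], [-0.2, 0.8], [0.2, -0.0], [0.9, -1.0]]
```

```bash
python3 -m jog '3.4 0 9.4 0 0 0 255;3.4 0 9.4 0 0 0 255;3.4 0 9.4 0 0 0 255;3.4 0 9.4 0 0 0 255;3.4 0 9.4 0 0 0 255;3.4 0 9.4 0 0 0 255;0 0 0 0 0 0 255'
cat > ov.py <<'E'
from f import *
import cv2,sys
def overlay(name,x0,y0,w,h,f,scoop,traypose=(.5597,-.0046,.0446),cam='scene'):
    a=cv2.cvtColor(vision.grab_frame(cam),cv2.COLOR_RGB2BGR)
    a=cv2.resize(a[y0:y0+h,x0:x0+w],None,fx=f,fy=f,interpolation=cv2.INTER_CUBIC)
    def L(P,c): cv2.polylines(a,[np.round(((proj(cam,P)-[x0,y0]+.5)*f-.5)).astype(int)],False,c,1,cv2.LINE_AA)
    tr=lambda v:T(traypose,np.array(v,float)/1e3)
    if traypose is not None:
        L(tr([[95,39,45],[95,-39,45],[92,-39,25],[-113,-39,25],[-113,39,25],[92,39,25],[95,39,45]]),(0,0,255));L(tr([[-113,39,0],[95,39,0],[95,-39,0]]),(0,0,255))
    o,S=scoop;sc=lambda v:S.apply(np.array(v,float)/1e3)+o
    for q in([[42,32,1],[42,-32,1],[28,-32,1],[-42,-32,44],[-42,32,44],[28,32,1],[42,32,1]],): L(sc(q),(0,255,255))
    cv2.imwrite(f'pics/{name}.png',a)
def nominal(t=20):
    s=get_state();S=Ro.from_euler('xyz',s['tcp_rot'])*Ro.from_euler('xyz',[np.pi,np.radians(t),0]).inv();return s['position']-S.apply([-.075,0,.0515]),S
E
python3 - <<'E'
from ov import *
o,S=nominal();print(o,np.degrees(S.as_euler('xyz')),get_state()['wrist_force'])
overlay('g3',235,190,80,60,10,(o,S))
E
```

```text
clock: 6.72
position: [0.4221, -0.0109, 0.0884]
tcp_rot: [3.141, 0.354, 0.044]
wrist_force: [-0.4, 0.3, -2.4]
width: 0.177
finger_force: 58.6
[ 0.4967324  -0.00760141  0.03652661] [-0.02350612  0.28273642  2.54574387] [-0.35884117  0.32716939 -2.42088906]
```

View pics/g3.png

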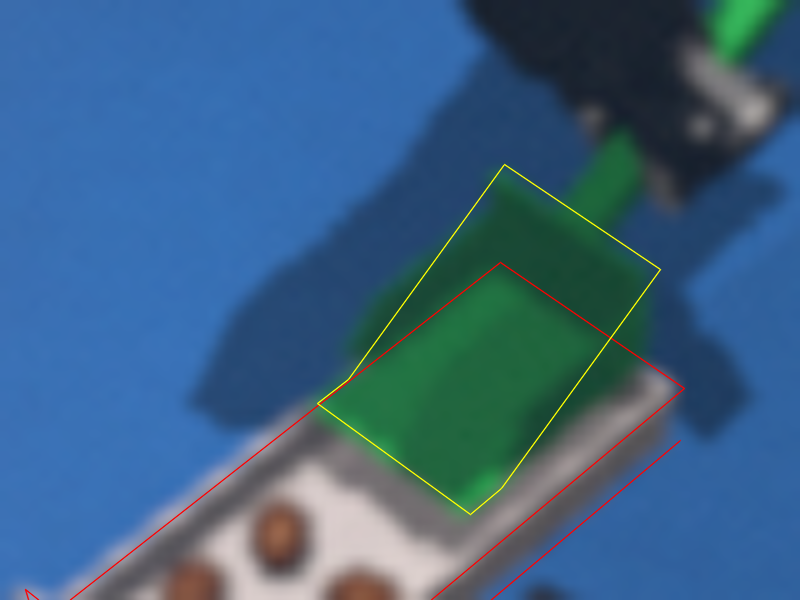

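Run:
```python
from h import *
import cv2
from scipy.ndimage import map_coordinates
tp=(.5597,-.0046,.0446)
for cam,f in(('scene','pics/scene0.png'),('top','pics/top0.png')):
    im=cv2.imread(f).astype(float); sat=im[:,:,0]-im[:,:,2]  # blue-red
    for side in(1,-1):
        for z in ((25,) if side<0 or cam=='top' else (0,)):
            r=[]
            for x in np.arange(-100,85,8):
                ys=np.arange(25,55,.25)
                P=proj(cam,T(tp,np.array([[x,side*y,z] for y in ys])/1e3))
                v=map_coordinates(sat,[P[:,1],P[:,0]],order=1)
                t=(v[:60].min()+np.median(v[-20:]))/2; k=np.where(v>t)[0]; r.append(ys[k[0]] if len(k) else np.nan)
            print(cam,'side',side,'z',z,'expect 39:',np.round(r,1))
```

```text
scene side 1 z 0 expect 39: [36.2 36.  36.  36.5 36.5 36.2 36.5 36.2 32.5 31.  34.5 36.8 36.2 36.2
 36.8 36.5 36.2 36.5 37.  36.8 36.2 37.2 36.8 36.5]
scene side -1 z 25 expect 39: [42.8 43.2 42.5 42.  43.  42.  42.5 42.8 42.  43.  42.5 41.8 43.  41.8
 42.5 42.5 42.  43.2 41.5 42.  42.2 41.5 42.5 43.5]
top side 1 z 25 expect 39: [40.  39.5 39.2 39.5 39.2 39.  39.5 39.5 39.2 39.5 40.5 40.2 39.5 38.8
 39.  39.5 39.2 38.  38.5 39.2 40.  39.5 39.  40. ]
top side -1 z 25 expect 39: [41.  41.2 41.5 40.8 40.2 40.5 40.2 40.5 40.8 40.2 40.8 41.  41.  41.2
 40.  40.2 39.8 39.  39.5 40.5 40.5 41.  41.  40.8]
```

```bash
cat > lat.py <<'E'
from ov import *
from scipy.ndimage import map_coordinates
def lateral(pose=None):
    o,S=pose or nominal();im=vision.grab_frame('scene').astype(float);g=im[:,:,1]-np.maximum(im[:,:,0],im[:,:,2])
    def edge(pts,vals):
        P=proj('scene',S.apply(np.array(pts,float)/1e3)+o);v=map_coordinates(g,[P[:,1],P[:,0]],order=1);k=np.where(v<(v[:20].mean())/2)[0];return vals[k[0]] if len(k) else np.nan
    ys=np.arange(22,45,.25)
    for s in(1,-1):
        print('lip side',s,'exp 32',[edge([[x,s*y,1] for y in ys],ys) for x in(34,37,40)], 'back top',[edge([[-42,s*y,z] for y in ys],ys) for z in(36,39,42)])
    xs=np.arange(32,55,.25);print('lip x exp 42',[edge([[x,y,1] for x in xs],xs) for y in(-20,-10,0,10,20)])
    zs=np.arange(34,55,.25);print('back z exp 44',[edge([[-42,y,z] for z in zs],zs) for y in(-24,-18,18,24)])
E
python3 -c "from lat import *;lateral()"
```

```text
lip side 1 exp 32 [np.float64(32.5), np.float64(32.0), np.float64(32.0)] back top [np.float64(26.75), np.float64(26.25), np.float64(22.0)]
lip side -1 exp 32 [np.float64(31.0), np.float64(31.0), np.float64(31.0)] back top [np.float64(34.5), np.float64(33.0), np.float64(22.0)]
lip x exp 42 [np.float64(46.25), np.float64(45.75), np.float64(45.75), np.float64(43.75), np.float64(45.25)]
back z exp 44 [np.float64(38.25), np.float64(38.25), np.float64(39.0), np.float64(39.25)]
```

```bash
python3 -m jog '0 1.25 0 0 0 0 255;0 1.25 0 0 0 0 255;1.4 0 3.8 0 0 0 255;1.4 0 3.8 0 0 0 255;1.4 0 3.8 0 0 0 255;1.4 0 3.8 0 0 0 255;1.4 0 3.8 0 0 0 255;1.4 0 3.8 0 0 0 255;0 0 0 0 0 0 255'; python3 -c "
from lat import *
print(nominal()[0]);lateral()"
```

```text
clock: 7.57
position: [0.4227, -0.0132, 0.0653]
tcp_rot: [3.141, 0.352, 0.045]
wrist_force: [-0.8, -0.6, -2.4]
width: 0.178
finger_force: 58.6
[ 0.49743987 -0.00985601  0.01350956]
lip side 1 exp 32 [np.float64(32.0), np.float64(32.0), np.float64(31.75)] back top [np.float64(27.0), np.float64(26.25), np.float64(22.0)]
lip side -1 exp 32 [np.float64(33.25), np.float64(32.75), np.float64(32.25)] back top [np.float64(34.25), np.float64(33.0), np.float64(22.0)]
lip x exp 42 [np.float64(45.25), np.float64(45.5), np.float64(45.75), np.float64(43.75), np.float64(45.25)]
back z exp 44 [np.float64(38.75), np.float64(38.5), np.float64(39.5), np.float64(39.5)]
```

```bash
python3 -m jog '.7 0 1.9 0 0 0 255;.7 0 1.9 0 0 0 255;.7 0 1.9 0 0 0 255;0 0 0 0 0 0 255'; python3 -m jog '.35 0 .95 0 0 0 255;.35 0 .95 0 0 0 255;0 0 0 0 0 0 255';python3 -m jog '.35 0 .95 0 0 0 255;.35 0 .95 0 0 0 255;0 0 0 0 0 0 255'
```

```text
clock: 7.95
position: [0.4229, -0.0132, 0.0597]
tcp_rot: [3.141, 0.352, 0.045]
wrist_force: [-1.0, -0.2, -0.7]
width: 0.176
finger_force: 58.6
clock: 8.2
position: [0.423, -0.0132, 0.0578]
tcp_rot: [3.141, 0.352, 0.044]
wrist_force: [0.4, 1.0, -0.9]
width: 0.18
finger_force: 58.6
clock: 8.45
position: [0.423, -0.0132, 0.0558]
tcp_rot: [3.141, 0.352, 0.044]
wrist_force: [-1.1, -0.8, -0.9]
width: 0.177
finger_force: 58.6
```

```bash
for i in 1 ; do python3 -m jog '.35 0 .95 0 0 0 255;0 0 0 0 0 0 255;0 0 0 0 0 0 255'; done; python3 -m jog '.35 0 .95 0 0 0 255;0 0 0 0 0 0 255;0 0 0 0 0 0 255'
```

```text
clock: 8.7
position: [0.423, -0.0133, 0.055]
tcp_rot: [3.141, 0.351, 0.044]
wrist_force: [-0.7, -0.8, 2.5]
width: 0.173
finger_force: 59.0
clock: 8.95
position: [0.4226, -0.0133, 0.0545]
tcp_rot: [3.141, 0.353, 0.044]
wrist_force: [-4.5, 0.6, 19.5]
width: 0.176
finger_force: 61.2
```

```bash
python3 -m jog '-.2 0 -.55 0 0 0 255;2.8 0 -1 0 0 0 255;3.76 0 -1.37 0 0 0 255;3.76 0 -1.37 0 0 0 255;3.76 0 -1.37 0 0 0 255;3.76 0 -1.37 0 0 0 255;3.76 0 -1.37 0 0 0 255;2.8 0 -1 0 0 0 255;0 0 0 0 0 0 255';python3 -c "
from lat import *
print(nominal()[0])
im=vision.grab_frame('scene');cv2.imwrite('pics/raw3.png',im[:,:,::-1])"
```

```text
clock: 9.7
position: [0.4474, -0.0123, 0.0549]
tcp_rot: [3.141, 0.356, 0.044]
wrist_force: [-10.4, -0.9, 19.5]
width: 0.178
finger_force: 60.7
[ 0.52202025 -0.00899368  0.00290693]
```

```bash
python3 -m jog '-.27 0 -.75 0 0 0 255;2.8 0 -1 0 0 0 255;3.76 0 -1.37 0 0 0 255;3.76 0 -1.37 0 0 0 255;3.76 0 -1.37 0 0 0 255;3.76 0 -1.37 0 0 0 255;2.8 0 -1 0 0 0 255;0 0 0 0 0 0 255';python3 -c "
from lat import *
print(nominal()[0])"
```

```text
clock: 10.42
position: [0.4717, -0.011, 0.055]
tcp_rot: [3.141, 0.351, 0.045]
wrist_force: [0.3, -0.5, -0.4]
width: 0.178
finger_force: 58.8
[ 0.54655172 -0.00768017  0.00335794]
```

```bash
python3 -m jog '.1 0 .3 0 0 0 255;2.8 0 -1 0 0 0 255;3.76 0 -1.37 0 0 0 255;3.76 0 -1.37 0 0 0 255;3.76 0 -1.37 0 0 0 255;3.76 0 -1.37 0 0 0 255;3.76 0 -1.37 0 0 0 255;3.76 0 -1.37 0 0 0 255;2.8 0 -1 0 0 0 255;0 0 0 0 0 0 255';python3 -c "
from ov import *
print(nominal()[0])
overlay('g4',205,190,100,75,8,nominal())"
```

```text
clock: 11.25
position: [0.5003, -0.0099, 0.055]
tcp_rot: [3.141, 0.353, 0.044]
wrist_force: [-4.9, -0.8, 10.3]
width: 0.171
finger_force: 59.8
[ 0.57497041 -0.00657248  0.0031372 ]
```

View pics/g4.png

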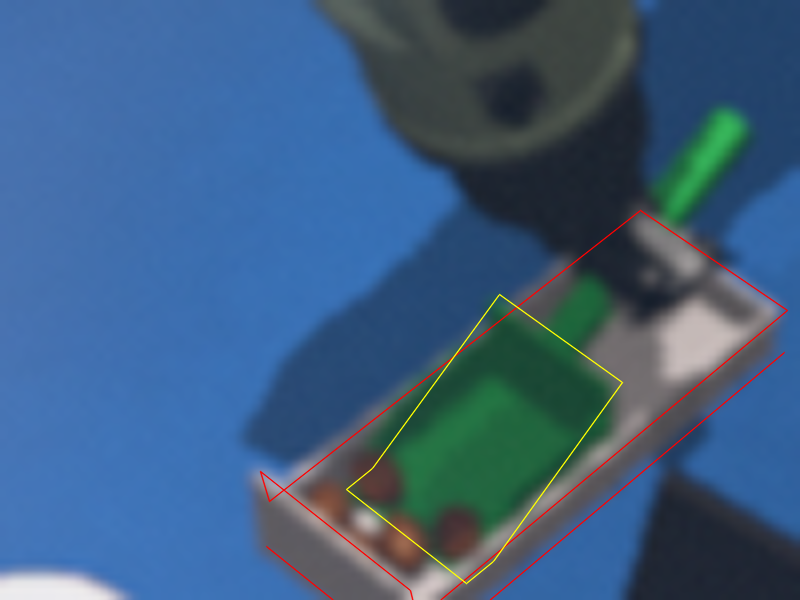

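The scene crop shows two nutmegs inside the pan at (375,478) and (460,530). Others are ahead against the ramp at (325,500) and (405,545). I keep pushing to the ramp's foot.

```bash
python3 -m jog '1.88 0 -.7 0 0 0 255;2.8 0 -1 0 0 0 255;2.8 0 -1 0 0 0 255;2.8 0 -1 0 0 0 255;2.8 0 -1 0 0 0 255;1.88 0 -.7 0 0 0 255;0 0 0 0 0 0 255';python3 -m jog '1.4 0 -.5 0 0 0 255;1.4 0 -.5 0 0 0 255;.9 0 -.3 0 0 0 255;0 0 0 0 0 0 255';python3 -c "
from ov import *
print(nominal()[0])"
```

```text
clock: 11.88
position: [0.5157, -0.0092, 0.055]
tcp_rot: [3.141, 0.354, 0.044]
wrist_force: [-6.7, -0.2, 12.1]
width: 0.174
finger_force: 59.9
clock: 12.22
position: [0.5193, -0.009, 0.0549]
tcp_rot: [3.141, 0.355, 0.044]
wrist_force: [-8.2, -0.0, 13.1]
width: 0.178
finger_force: 60.0
[ 0.59395958 -0.00574539  0.00303262]
```

```bash
python3 -m jog '1.4 0 -.5 0 0 0 255;1.4 0 -.5 0 0 0 255;0 0 0 0 0 0 255';python3 -c "
from ov import *
o,S=nominal();print(o)
piv=o+S.apply([-.042,0,0]);
for a,n in((12,6),(20,10)):
  S2=Ro.from_euler('xyz',[0,-np.radians(a),.0446]);o2=piv-S2.apply([-.042,0,-.001]);p,R=tool(o2,.0446,a);plan(p,R,n)
cv2.imwrite('pics/raw5.png',vision.grab_frame('scene')[:,:,::-1])
"
```

```text
clock: 12.47
position: [0.5223, -0.0089, 0.0549]
tcp_rot: [3.141, 0.355, 0.044]
wrist_force: [-9.0, -0.1, 13.5]
width: 0.179
finger_force: 60.0
[ 0.59694471 -0.00560936  0.0030301 ]
12.47 pos [ 0.5223 -0.0089  0.0549] | rows 6 shift [-1.4  0.   1.6] | 2.1 turn [ 0.01  2.05 -0.  ]
12.47 pos [ 0.5223 -0.0089  0.0549] | rows 10 shift [-1.3  0.   1.7] | 2.1 turn [ 0.    2.03 -0.  ]
```

```bash
python3 -m jog '-1.4 0 1.6 0 2.05 0 255;-1.4 0 1.6 0 2.05 0 255;-1.4 0 1.6 0 2.05 0 255;-1.4 0 1.6 0 2.05 0 255;-1.4 0 1.6 0 2.05 0 255;-1.4 0 1.6 0 2.05 0 255;0 0 0 0 0 0 255'; python3 -c "
from ov import *
o,S=nominal();print(o,np.degrees(S.as_euler('xyz')))
p,R=tool(o+[-.004,0,.02],.0446,20);plan(p,R,8)"
```

```text
clock: 13.1
position: [0.5117, -0.0094, 0.0474]
tcp_rot: [3.141, 0.136, 0.045]
wrist_force: [-0.4, 0.0, -0.6]
width: 0.174
finger_force: 58.5
[ 0.59582018 -0.00564722  0.01289982] [ -0.03108035 -12.17989786   2.56759335]
13.1 pos [ 0.5117 -0.0094  0.0474] | rows 8 shift [-1.1 -0.  -1. ] | 1.4 turn [0.   0.98 0.  ]
```

```bash
python3 -m jog '-1.1 0 -1 0 .98 0 255;-1.1 0 -1 0 .98 0 255;-1.1 0 -1 0 .98 0 255;-1.1 0 -1 0 .98 0 255;-1.1 0 -1 0 .98 0 255;-1.1 0 -1 0 .98 0 255;-1.1 0 -1 0 .98 0 255;-1.1 0 -1 0 .98 0 255;0 0 -4 0 0 0 255;0 0 -4 0 0 0 255'; python3 -c "
from ov import *
print(nominal()[0])
overlay('g5',205,180,100,75,8,nominal())"
```

```text
clock: 13.93
position: [0.5052, -0.0095, 0.0646]
tcp_rot: [3.141, -0.001, 0.045]
wrist_force: [0.6, -0.8, -1.0]
width: 0.178
finger_force: 58.6
[ 0.59321187 -0.0055392   0.04196035]
```

View pics/g5.png

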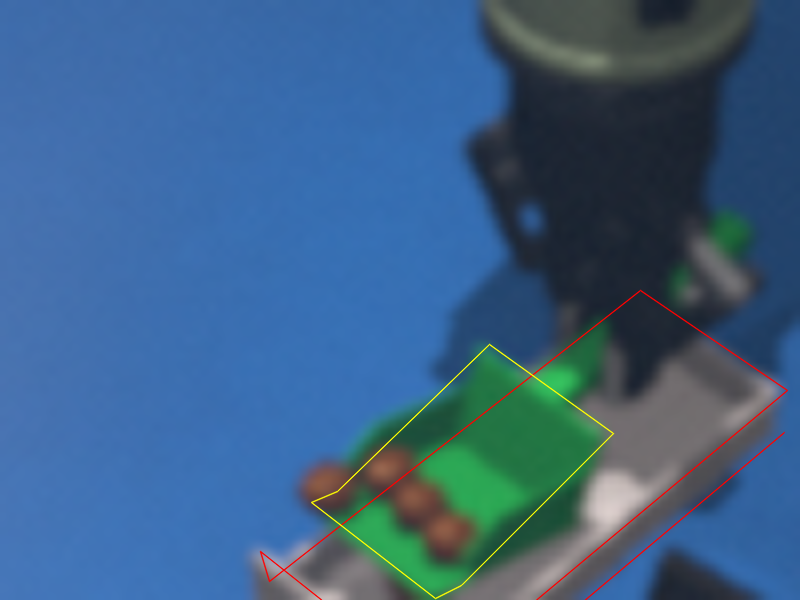

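```bash
cat > bl.py <<'E'
from ov import *
def blobs(x0=205,y0=150,x1=350,y1=270):
    im=vision.grab_frame('scene').astype(int)[y0:y1,x0:x1];m=((im[:,:,0]-im[:,:,2]>25)&(im[:,:,0]-im[:,:,1]>15)&(im[:,:,0]<200)).astype(np.uint8)
    n,l,s,c=cv2.connectedComponentsWithStats(m)
    o,S=nominal();q=proj('scene',[o+S.apply(np.array(v)/1e3) for v in([42,-32,1],[42,32,1],[-42,-32,44],[-42,32,44],[-38,0,10],[38,0,10])]);print('scoop px (lip-,lip+,back-,back+,in back,in front)',q.round(0).tolist())
    print([( (c[i]+[x0,y0]).round(1).tolist(),int(s[i,4])) for i in range(1,n) if s[i,4]>4])
E
python3 -c "
from bl import *
blobs();blobs()
o,S=nominal();p,R=tool(o,.0446,34);plan(p,R,8)"
```

```text
scoop px (lip-,lip+,back-,back+,in back,in front) [[243.0, 242.0], [259.0, 254.0], [266.0, 223.0], [281.0, 234.0], [270.0, 238.0], [253.0, 245.0]]
[([252.7, 152.9], 18), ([256.4, 241.7], 63), ([245.4, 240.2], 20), ([344.0, 241.7], 49)]
scoop px (lip-,lip+,back-,back+,in back,in front) [[243.0, 242.0], [259.0, 254.0], [266.0, 223.0], [281.0, 234.0], [270.0, 238.0], [253.0, 245.0]]
[([252.6, 153.0], 19), ([256.5, 241.9], 64), ([245.4, 240.3], 19), ([344.0, 241.7], 49)]
14.08 pos [ 0.5056 -0.0095  0.0646] | rows 8 shift [-0.7  0.   2.7] | 2.8 turn [0.   1.74 0.  ]
```

```bash
python3 -m jog '-.4 0 1.4 0 .87 0 255;-.4 0 1.4 0 .87 0 255;-.4 0 1.4 0 .87 0 255;-.4 0 1.4 0 .87 0 255;-.4 0 1.4 0 .87 0 255;-.4 0 1.4 0 .87 0 255;-.4 0 1.4 0 .87 0 255;-.4 0 1.4 0 .87 0 255'; python3 -c "
from bl import *
blobs()"; python3 -m jog '-.4 0 1.4 0 .87 0 255;-.4 0 1.4 0 .87 0 255;-.4 0 1.4 0 .87 0 255;-.4 0 1.4 0 .87 0 255;-.4 0 1.4 0 .87 0 255;-.4 0 1.4 0 .87 0 255;-.4 0 1.4 0 .87 0 255;-.4 0 1.4 0 .87 0 255'; python3 -c "
from bl import *
blobs()"
```

```text
clock: 14.75
position: [0.5026, -0.0097, 0.0527]
tcp_rot: [3.141, -0.122, 0.045]
wrist_force: [0.3, -0.1, -2.4]
width: 0.174
finger_force: 58.6
scoop px (lip-,lip+,back-,back+,in back,in front) [[244.0, 241.0], [260.0, 253.0], [267.0, 224.0], [282.0, 235.0], [270.0, 239.0], [254.0, 244.0]]
[([257.6, 151.4], 45), ([258.5, 240.8], 57), ([246.6, 238.6], 19), ([344.0, 241.7], 49)]
clock: 15.47
position: [0.5018, -0.0116, 0.045]
tcp_rot: [3.136, -0.211, 0.054]
wrist_force: [-0.1, 0.2, -1.8]
width: 0.177
finger_force: 58.7
scoop px (lip-,lip+,back-,back+,in back,in front) [[244.0, 240.0], [260.0, 252.0], [266.0, 224.0], [282.0, 235.0], [269.0, 239.0], [254.0, 243.0]]
[([259.0, 151.3], 50), ([264.6, 238.1], 72), ([344.0, 241.7], 49)]
```

Run:
```python
from bl import *
o,S=nominal();print(o,np.degrees(S.as_euler('xyz')),get_state()['qpos'].round(2))
p,R=tool([.585,-.005,.14],.05,24);plan(p,R,16)
```

```text
[ 0.59283787 -0.00653079  0.04152637] [ -0.46868606 -32.15625903   3.65879772] [ 0.05  0.63 -0.2   2.21  0.93  0.16 -2.51]
15.52 pos [ 0.5021 -0.0119  0.0452] | rows 16 shift [ 0.6 -0.2 -6.9] | 7.0 turn [ 0.02 -0.51  0.04]
```

```bash
python3 -m jog '.2 0 -2 0 -.3 0 255;.3 0 -4 0 -.5 0 255;.6 -.2 -6 .02 -.51 .04 255;.6 -.2 -7 .02 -.51 .04 255;.6 -.2 -7 .02 -.51 .04 255;.6 -.2 -7 .02 -.51 .04 255;.6 -.2 -7 .02 -.51 .04 255;.6 -.2 -7 .02 -.51 .04 255'
python3 - <<'E'
from bl import *
o,S=nominal();print(o,np.degrees(S.as_euler('xyz')),get_state()['qpos'].round(2))
blobs()
p,R=tool([.585,-.005,.14],.05,24);plan(p,R,8)
E
```

```text
clock: 16.18
position: [0.4974, -0.0103, 0.0926]
tcp_rot: [-3.141, -0.142, 0.037]
wrist_force: [-0.4, -0.6, -1.4]
width: 0.176
finger_force: 58.6
[ 0.58773573 -0.00688997  0.08255992] [  0.02934407 -28.16362091   2.13683631] [ 0.27  0.56 -0.49  2.15  0.69  0.43 -2.28]
scoop px (lip-,lip+,back-,back+,in back,in front) [[244.0, 230.0], [260.0, 242.0], [267.0, 213.0], [283.0, 224.0], [270.0, 229.0], [254.0, 233.0]]
[([258.9, 151.3], 51), ([265.6, 228.1], 80), ([280.7, 233.0], 7), ([344.0, 241.7], 49)]
16.23 pos [ 0.498  -0.0103  0.0936] | rows 8 shift [ 0.6 -0.1 -7.8] | 7.9 turn [ 0.01 -0.53 -0.09]
```

```bash
python3 -m jog '.6 -.1 -7.8 .01 -.53 -.09 255;.6 -.1 -7.8 .01 -.53 -.09 255;.6 -.1 -7.8 .01 -.53 -.09 255;.6 -.1 -7.8 .01 -.53 -.09 255;.6 -.1 -7.8 .01 -.53 -.09 255;.6 -.1 -7.8 .01 -.53 -.09 255;.6 -.1 -6 .01 -.53 -.09 255;.6 -.1 -3 .01 -.53 -.09 255'
python3 - <<'E'
from bl import *
o,S=nominal();print(o,np.degrees(S.as_euler('xyz')),get_state()['qpos'].round(2))
blobs()
p,R=tool([.547,.2455,.17],.139,22);plan(p,R,30)
E
```

```text
clock: 16.9
position: [0.4959, -0.0095, 0.1486]
tcp_rot: [-3.141, -0.069, 0.051]
wrist_force: [0.4, -0.6, -1.1]
width: 0.169
finger_force: 58.6
[ 0.58524334 -0.00489952  0.13203008] [ 9.99249726e-03 -2.39797053e+01  2.93944745e+00] [ 0.39  0.51 -0.64  2.06  0.5   0.66 -2.1 ]
scoop px (lip-,lip+,back-,back+,in back,in front) [[245.0, 220.0], [261.0, 232.0], [268.0, 201.0], [284.0, 212.0], [272.0, 217.0], [254.0, 222.0]]
[([258.5, 151.3], 49), ([266.5, 216.0], 86), ([279.9, 232.4], 17), ([344.0, 241.7], 49)]
16.95 pos [ 0.4963 -0.0094  0.1488] | rows 30 shift [-0.4 -8.2 -1.4] | 8.3 turn [ 0.01 -0.07 -0.17]
```

```bash
python3 -m jog '-.2 -4 -.7 0 -.04 -.09 255;-.3 -6 -1 .01 -.06 -.13 255;-.4 -8.2 -1.4 .01 -.07 -.17 255;-.4 -8.2 -1.4 .01 -.07 -.17 255;-.4 -8.2 -1.4 .01 -.07 -.17 255;-.4 -8.2 -1.4 .01 -.07 -.17 255;-.4 -8.2 -1.4 .01 -.07 -.17 255;-.4 -8.2 -1.4 .01 -.07 -.17 255;-.4 -8.2 -1.4 .01 -.07 -.17 255;-.4 -8.2 -1.4 .01 -.07 -.17 255';python3 -m jog '-.4 -8.2 -1.4 .01 -.07 -.17 255;-.4 -8.2 -1.4 .01 -.07 -.17 255;-.4 -8.2 -1.4 .01 -.07 -.17 255;-.4 -8.2 -1.4 .01 -.07 -.17 255;-.4 -8.2 -1.4 .01 -.07 -.17 255;-.4 -8.2 -1.4 .01 -.07 -.17 255;-.4 -8.2 -1.4 .01 -.07 -.17 255;-.4 -8.2 -1.4 .01 -.07 -.17 255;-.4 -8.2 -1.4 .01 -.07 -.17 255;-.4 -8.2 -1.4 .01 -.07 -.17 255'
python3 - <<'E'
from bl import *
o,S=nominal();print(o,np.degrees(S.as_euler('xyz')),get_state()['qpos'].round(2))
p,R=tool([.547,.2455,.17],.139,20);plan(p,R,12)
E
```

```text
clock: 17.78
position: [0.4861, 0.0664, 0.1609]
tcp_rot: [3.141, -0.058, 0.082]
wrist_force: [-0.4, -0.3, -2.3]
width: 0.18
finger_force: 58.6
clock: 18.62
position: [0.4736, 0.1476, 0.1746]
tcp_rot: [3.141, -0.046, 0.111]
wrist_force: [0.2, -0.5, -1.0]
width: 0.176
finger_force: 58.6
[0.56210009 0.15743807 0.15589521] [ -0.02953762 -22.63055035   6.38404371] [ 0.1   0.48 -0.69  2.02  0.47  0.76 -2.33]
18.62 pos [0.4736 0.1476 0.1746] | rows 12 shift [-0.2 -7.2 -1.5] | 7.4 turn [ 0.01 -0.22 -0.13]
```

```bash
python3 -m jog '-.2 -7.2 -1.5 .01 -.22 -.13 255;-.2 -7.2 -1.5 .01 -.22 -.13 255;-.2 -7.2 -1.5 .01 -.22 -.13 255;-.2 -7.2 -1.5 .01 -.22 -.13 255;-.2 -7.2 -1.5 .01 -.22 -.13 255;-.2 -7.2 -1.5 .01 -.22 -.13 255;-.2 -7.2 -1.5 .01 -.22 -.13 255;-.2 -7.2 -1.5 .01 -.22 -.13 255;-.2 -7.2 -1.5 .01 -.22 -.13 255;-.2 -6 -1.5 .01 -.22 -.13 255';python3 -c "
from bl import *
o,S=nominal();print(o,np.degrees(S.as_euler('xyz')),get_state()['qpos'].round(3))
p,R=tool([.547,.2455,.17],.139,20);plan(p,R,4)"
```

```text
clock: 19.45
position: [0.4626, 0.2176, 0.1895]
tcp_rot: [-3.141, -0.007, 0.134]
wrist_force: [0.1, -1.4, -2.0]
width: 0.177
finger_force: 58.6
[0.55008471 0.22943027 0.1674392 ] [  0.04882931 -20.41674733   7.66804527] [-0.017  0.503 -0.719  1.936  0.438  0.856 -2.404]
19.45 pos [0.4626 0.2176 0.1895] | rows 4 shift [-0.2 -4.  -0.8] | 4.1 turn [-0.01 -0.1  -0.07]
```

```bash
python3 -m jog '-.2 -4 -.8 0 -.1 -.07 255;-.2 -4 -.8 0 -.1 -.07 255;-.2 -4 -.8 0 -.1 -.07 255;-.2 -3 -.8 0 -.1 -.07 255;0 0 0 0 0 0 255;0 0 0 0 0 0 255;0 0 0 0 0 0 255';python3 -c "
from bl import *
o,S=nominal();print(o,np.degrees(S.as_euler('xyz')),get_state()['qpos'].round(3))
p,R=tool([.547,.2455,.17],.139,20);plan(p,R,1)
q=proj('scene',[o])[0].astype(int);print(q,proj('top',[o]))
a=vision.grab_frame('scene')[:,:,::-1];b=vision.grab_frame('top')[:,:,::-1]
A=cv2.resize(a[q[1]-45:q[1]+45,q[0]-50:q[0]+50],(550,495),interpolation=cv2.INTER_CUBIC)
t=proj('top',[o])[0].astype(int);B=cv2.resize(b[t[1]-75:t[1]+60,t[0]-25:t[0]+43],(249,495),interpolation=cv2.INTER_CUBIC)
C=np.hstack([A,B]);cv2.imwrite('pics/fin.png',C);cv2.imwrite('pics/rawf.png',a);cv2.imwrite('pics/rawft.png',b)"
```

```text
clock: 20.03
position: [0.46, 0.2312, 0.1925]
tcp_rot: [-3.141, -0.001, 0.138]
wrist_force: [0.2, -0.4, -2.8]
width: 0.173
finger_force: 58.6
[0.54723789 0.24334442 0.16980142] [  0.02347706 -20.03011538   7.91071151] [-0.043  0.507 -0.721  1.919  0.431  0.874 -2.417]
20.03 pos [0.46   0.2312 0.1925] | rows 1 shift [ 0.1 -2.1 -0.2] | 2.1 turn [-0.02 -0.03 -0.05]
[340 257] [[199.25112107 207.07241878]]
```

View pics/fin.png

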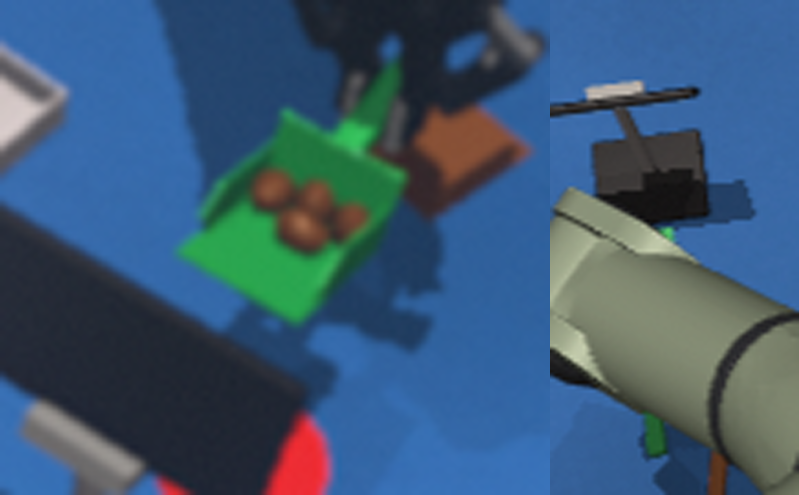

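Four nutmegs lie at the back of the pan, around (270,190), (315,195), (300,228) and (350,218). The fingers are on the handle, well clear of them. I check the pan's pose and where the fifth nutmeg is.

```bash
python3 -c "
from bl import *
fitscoop([[42,-32,1],[42,32,1],[-42,-32,44],[-42,32,44]],c2p([[178,250],[298,323],[287,110],[405,175]],(290,212),5.5))
blobs()
w=back('scene',(280,232.4),.013);print('5th',w,(w-[.5597,-.0046,0]))"
```

```text
dev mm/deg [ 0.2 -1.5 -0.7] [-0.1 -0.5  0.7] origin [0.5479 0.2419 0.1693] rpy [ -0.3 -20.5   8.7]
[[-0.4, 0.1], [0.2, -0.1], [-0.1, -0.0], [0.4, 0.0]]
scoop px (lip-,lip+,back-,back+,in back,in front) [[322.0, 257.0], [344.0, 270.0], [343.0, 232.0], [364.0, 244.0], [349.0, 249.0], [335.0, 260.0]]
[([259.9, 150.8], 36), ([279.3, 232.0], 24), ([343.3, 249.5], 114)]
5th [ 0.50155012 -0.01573305  0.013     ] [-0.05814988 -0.01113305  0.013     ]
```

```bash
python3 -m jog '0 -1.2 0 0 0 0 255;0 -1.1 0 0 0 0 255;0 0 0 0 0 0 255;0 0 0 0 0 0 255;0 0 0 0 0 0 255;0 0 0 0 0 0 255;0 0 0 0 0 0 255;0 0 0 0 0 0 255;0 0 0 0 0 0 255;0 0 0 0 0 0 255'; python3 -c "
from bl import *
o,S=nominal();print(o,np.degrees(S.as_euler('xyz')),abs(get_state()['qd']).max());blobs()
from rig import r
print(r.sign_off())"
```

```text
clock: 21.02
position: [0.4596, 0.2338, 0.1926]
tcp_rot: [-3.141, -0.001, 0.138]
wrist_force: [0.7, -0.4, -1.8]
width: 0.172
finger_force: 58.6
[0.54690023 0.24594646 0.16988076] [  0.03911616 -20.03609326   7.91998601] 0.001820076233715402
scoop px (lip-,lip+,back-,back+,in back,in front) [[323.0, 258.0], [345.0, 271.0], [343.0, 232.0], [365.0, 244.0], [349.0, 249.0], [336.0, 261.0]]
[([260.2, 150.9], 33), ([279.4, 231.9], 23), ([344.0, 249.8], 109)]
the job is handed in; nothing more can be done
None
```

I handed the job in at about 21 s: the green scoop is held still over the red coaster at 17 cm, mouth towards the phone and tipped up 20°, with four nutmegs in its pan and the fifth still in the tray.

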